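# Press a pin home with bench locking pliers

### The job

Press the steel pin home in the casting's boss with the locking pliers: squeeze the two handles together, no harder than it takes, until they snap over centre and stay locked, and take your hand off. Then pull the release lever's tab gently away from the fixed handle so that the pliers spring open, and leave the pin pressed in, the pliers open and untouched, and the things standing around where they are.

Things in the scene. Friction and masses are not known exactly. Their poses are not given: they have to be found in the camera images.
- fixture: Aluminium fixture plate with a cast housing on it, all fixed to the table. Plate 150 x 130 x 12 mm, reaching from 0 to 150 mm along its own +x and 65 mm either side in y; origin on the table, z up. Its boss, 24 x 23 mm and 72 mm high, stands centred at x 50 mm, y -0.5 mm; a round body 52 mm across, 78 mm high, at x 98 mm. The pliers' handles point to the fixture's -x, over the bare table in front of the plate.
- pliers: Frame of the steel locking pliers, lying level, with the fixed jaw and the fixed handle. Origin on the swivel pin at the boss, 58 mm above the table; +x from handles to jaws, +y from the moving handle to the fixed handle. The whole pliers swing freely on the swivel from -0.06 to +0.16 rad about the vertical, measured from the fixture's yaw. Fixed handle: upright bar 8 mm wide (its y -10 to -2 mm), 24 mm high (z 46 to 70 mm above the table), from x -44 to -162 mm.
- moving_handle: The moving handle, on the -y side of the fixed one: straight bar 8 mm wide, 24 mm high, z 46 to 70 mm above the table, about 102 mm long, ending level with the fixed handle. Origin at its pivot near the jaws.
- fixed_grip (a point): Middle of the fixed handle's bar (58 mm above the table), 26 mm from its free end: where to squeeze.
- handle_grip (a point): Middle of the moving handle's bar, 26 mm from its free end: the opposite place to squeeze. Open, the bars stand about 51 to 57 mm apart here between centres (about 62 to 68 mm over all); locked, about 26 mm.
- toggle (a joint): Angle of the toggle link against the moving handle, rad. Open: about 0 (-0.05 to 0.05). It grows as the handles close: 0.80 is dead centre, 0.98 its stop, where it stays by itself: locked. Takes about 14 to 25 N of squeeze at the grip points, unknown beforehand (the set screw and friction vary); the resistance rises until about toggle 0.2, then falls away and the handles snap shut. Over 40 N on the moving handle is too much.
- jaw (a joint): Swing of the moving jaw, rad: 0 open, about 0.11 to 0.16 when locked. A spring opens it when the toggle is let go.
- pin (a joint): How far the headed steel pin (head 16 mm across, 2 mm thick) in the boss has been pressed in, m: at 0 its head stands 6 mm off the boss, at 0.006 the head is down on the boss. The moving jaw presses it home (at least 0.005) as the pliers lock; it stays where it is pressed.
- lever (a joint): Release lever on the moving handle, rad: 0 at rest (light spring back), stop at 0.4. It grows as its tab is pulled to the pliers' -y, away from the fixed handle. Free play to about 0.15, then at 2 to 6 N on the tab it kicks the toggle back over centre and the handles spring open, the moving handle and tab jumping about 45 mm further to -y. A sideways pull first swings the whole pliers to the end of their swivel. Over 20 N on the tab is too much.
- lever_tab: The release lever's steel tab: upright plate 8 mm thick in y, 24 mm high (z 46 to 70 mm), sticking out 43 mm beyond the ends of both handles, on the moving handle's inner side. Origin at the lever's pivot.
- tab_mid (a point): Middle of the tab, 15 mm from its free end, 58 mm above the table: where to pull. The fixed handle and its screw end 17 mm nearer the jaws.
- dowel_cup: Bystander: steel cup 52 mm across, 60 mm high, left of the plate. Leave it.
- driver: Bystander: screwdriver, 160 mm long, lying right of the pliers. Leave it.
- master_ring: Bystander: steel cylinder 48 mm across, 30 mm high, right of the plate. Leave it.
- gauge_block: Bystander: aluminium block 35 x 60 x 30 mm, left of the plate. Leave it.

How it is judged:
By the outcome, as a careful person would: the job done as asked, in the order asked, and still so for the second after the job is handed in, with the robot touching nothing.
It also fails if it takes over 51 s, if anything falls off the work surface, if the arm or the gripper's body presses on something with over 40 N, if the wrist force passes 120 N, or if a joint passes its speed limit or range.

### The arm

A 7-joint arm with a two-finger parallel gripper is mounted at the origin on the work surface. World frame = base frame: x ahead of the robot, y to its left, z up, the work surface at z = 0. Lengths are in mm, angles in rad, forces in N, time in s.
With the tool pointing down it reaches from about 400 to 875 mm from the base axis. Payload 4.4 kg.
Tool frame: the origin (TCP) lies at the very end of the fingers, on their centre line; the grasp point (between the pads) lies 19 mm behind it; z points along the fingers, y is the direction in which the jaws open and shut (so a half turn about z gives the same grasp; the last joint's range is limited). The gripper opens to 85 mm and grips with 20 to 120 N. Pads are 22 mm wide; open, the fingers measure 114 mm over their backs; the gripper's body (76 mm by 85 mm) begins 54 mm behind the grasp point. The pads swing forward as they close: fully open they stand 13 mm farther back than shut.
Start: joints at [-1.249, 0.628, 0.038, 1.517, -0.027, 0.996, -0.02], TCP at [245.777, 601.757, 231.313] pointing down, gripper open.
Joint ranges: [-3.06, 3.06], [-0.37, 2.12], [-1.25, 1.32], [0.18, 2.47], [-1.1, 4.24], [0.23, 1.98], [-2.94, 2.94]. Speed limits (rad/s): [2.57, 2.57, 3.14, 3.14, 3.14, 3.14, 3.14].

### API

Orientations are given as [roll, pitch, yaw] about the fixed x, y, z axes, in that order (R = Rz(yaw) Ry(pitch) Rx(roll)).
In Python, from cell import ctrl gives the robot as it stands.
- The arm moves only by the shell command python3 -m crank 'ROWS' [OPENING]. ROWS is JSON, a list that holds one entry, the list of rows, each a list of 6 numbers: the shift along the tool's x, y, z in units of 30 mm (1.0 is 30 mm), then the turn, a rotation vector about the tool's x, y, z in units of 6 degrees (1.0 is 6 degrees). In form: [[[tx, ty, tz, rx, ry, rz], ...]]. A call has 1 to 12 rows; each row shifts and turns the pose as measured when the row begins, along the tool's axes as they then stand; what a row does not reach is not made up. A row lasts 1/12 s, in which the tool goes at most 41.7 mm and 7.16 degrees, less where a joint would pass 70% of its speed; a pose out of reach is approached as far as the arm can. A call is refused whole if a number of a shift passes 1 or a number of a turn 1, either way. A call with a gripper value outside its range is refused whole. OPENING is the gripper command: -1 is fully open, 1 is shut, values between are in proportion, set as the call begins (- or left out, the last holds). The fingers move at their own pace and stop on an object; the grip force is fixed at half the most. Time passes only in rows, so rows that do not move let the fingers close. It gives the time, the measured TCP pose, the force and the opening at its end, in the units of the state.
- ctrl.read_state(): the state, without advancing time (a new reading comes with each control period).
- ctrl.get_image(name): name is "scene" or "top" or "wrist"; returns a dict with "color" (420x560x3 uint8, red, green, blue), "depth" (420x560 float32, mm along the optical axis (not along the pixel's ray), 0 where there is no reading), "camera_matrix" (3x3 intrinsics, pixels), "R" (3x3) and "t" (3): a world point X has camera coordinates R X + t. Camera axes: x right, y down, z forward; pixel columns grow to the right and rows downward; lengths in mm; the calibration is good to about 2 mm. The wrist camera is an equidistant fisheye: a pixel r from the principal point sees the ray r / f radians off the axis. A picture is of the moment at which its call begins.
- ctrl.finish_job(): hands the job in, once; it reports no verdict.
Trained networks look in a picture, given as the dict that the camera call returned (one of the last four; its "shot" number tells which), for a name from the list of things; names that differ only in an ending like _2 or _b are one class to them, and where a whole thing is asked for, a point or a joint stands for the part that bears it (a point fixed in the world has none). Each returns a list of dicts, best first, with "conf" (0 to 1); they miss things now and then, are a little off and sometimes report something else, mostly with a low value. They report only what shows in the picture. A call takes as long as a camera call.
- ctrl.search_frame(query, picture): "extent" ([centre column, centre row, width, height] in pixels, round what is visible of it).
The state is a dict: "clock": time; "qpos": joint angles; "qd": joint speeds; "tau": joint torques, N m; "eef_pos": TCP position; "tool_rot": TCP orientation; "force": force on the tool from outside, world axes, zero at the start; "torque": the same for the moment, N m; "width": finger opening in mm.
Only numpy, scipy, OpenCV 4.12 (cv2) and the standard library are available. Lean on these libraries where they do the work, as an engineer would, in place of code of your own. Each camera call takes 0.05 s, during which the arm holds its last target. There are 200 camera calls.

## Working session

There is one attempt and no reset: what is moved stays moved. The work goes in short steps, Python scripts to look and compute and a shell command to move; the robot and the scene stay as the last step left them, time stands still between calls to the robot, and variables do not carry over. Pictures are saved under pics/ and viewed, about 8 in all and at most 12, crops included, and the job is handed in when it is done.

```bash
ls; mkdir -p pics; cat > h.py <<'E'
import numpy as np, cv2
from cell import ctrl
def shot(n,save=None):
    p=ctrl.get_image(n)
    if save: cv2.imwrite('pics/'+save+'.png',p['color'][:,:,::-1])
    return p
def px2w(p,u,v,z=None):
    K=np.array(p['camera_matrix']);R=np.array(p['R']);t=np.array(p['t'])
    r=np.array([(u-K[0,2])/K[0,0],(v-K[1,2])/K[1,1],1])
    c=-R.T@t; d=R.T@r
    if z is None: s=p['depth'][int(round(v)),int(round(u))]
    else: s=(z-c[2])/d[2]
    return c+s*d
E
python3 - <<'E'
from h import *
for n in ['top','scene']:
    p=shot(n,n+'0')
    print(n,np.round(p['camera_matrix'],1).tolist(),np.round(-np.array(p['R']).T@p['t']),np.round(p['R'],2).tolist())
    for q in ['fixture','pliers','moving_handle','lever_tab','fixed_grip','handle_grip','tab_mid','dowel_cup','driver','master_ring','gauge_block']:
        for r in ctrl.search_frame(q,p)[:1]:
            e=r['extent'];print(q,round(r['conf'],2),np.round(e),np.round(px2w(p,e[0],e[1])),np.round(px2w(p,e[0],e[1],70)))
s=ctrl.read_state();print(s)
E
```

```text
pics
top [[463.9, 0.0, 282.7], [0.0, 463.9, 204.8], [0.0, 0.0, 1.0]] [483.  52. 810.] [[0.06, -1.0, -0.0], [-0.98, -0.06, -0.21], [0.21, 0.01, -0.98]]
fixture 0.75 [263. 221.  77. 172.] [615.  94.  68.] [615.  94.  70.]
pliers 0.74 [274. 239.  59. 138.] [597.  76.  -2.] [587.  74.  70.]
moving_handle 0.91 [289. 247.  25.  62.] [574.  48.  69.] [574.  48.  70.]
lever_tab 0.47 [295. 295.  10.  30.] [501.  34.  67.] [500.  34.  70.]
fixed_grip 0.56 [272. 237.  55. 140.] [600.  79.   0.] [590.  76.  70.]
handle_grip 0.66 [284. 248.  26.  57.] [573.  56.  67.] [572.  56.  70.]
dowel_cup 0.94 [180. 196.  32.  33.] [662. 248.   2.] [647. 232.  70.]
driver 0.79 [366. 223.  51.  87.] [631. -82.  23.] [623. -74.  70.]
master_ring 0.64 [338. 151.  25.  31.] [755. -27.  29.] [741. -23.  70.]
scene [[492.0, 0.0, 278.5], [0.0, 492.0, 210.7], [0.0, 0.0, 1.0]] [1077. -448.  781.] [[0.72, 0.7, 0.02], [0.52, -0.52, -0.68], [-0.46, 0.5, -0.73]]
fixture 0.83 [304. 224. 147. 107.] [654.  86.  13.] [685.  46.  70.]
pliers 0.66 [280. 200. 110.  46.] [602.  66.  62.] [607.  61.  70.]
moving_handle 0.65 [265
[... 510 characters left out ...]
.  29.] [754. 204.  28.] [772. 167.  70.]
{'clock': 1.2, 'qpos': array([-1.248817  ,  0.62836415,  0.03850878,  1.51740518, -0.02699101,
        0.99632857, -0.01996848]), 'qd': array([ 0.00124592,  0.00054485,  0.00066384, -0.00127075,  0.00157275,
       -0.00054007, -0.00043425]), 'tau': array([-1.04978596e-06, -5.63276911e+01,  1.22627009e+00, -1.93786740e+01,
        1.11424978e-02,  1.62753313e-03, -1.42901482e-05]), 'eef_pos': array([245.77077261, 601.74983942, 231.33517663]), 'tool_rot': array([ 3.14157994e+00, -2.54455729e-05,  2.75381751e+00]), 'force': array([0.59859479, 0.25516082, 0.02767538]), 'torque': array([-0.02244402, -0.04775044,  0.02143518]), 'width': 85.60360610444786}
```

```bash
python3 - <<'E'
import cv2
a=cv2.imread('pics/top0.png')[110:335,150:430]
cv2.imwrite('pics/c1.png',cv2.resize(a,(784,630))[:600]if 0 else cv2.resize(a,None,fx=2.66,fy=2.66,interpolation=cv2.INTER_CUBIC))
E
```

```text
(no output)
```

View pics/c1.png

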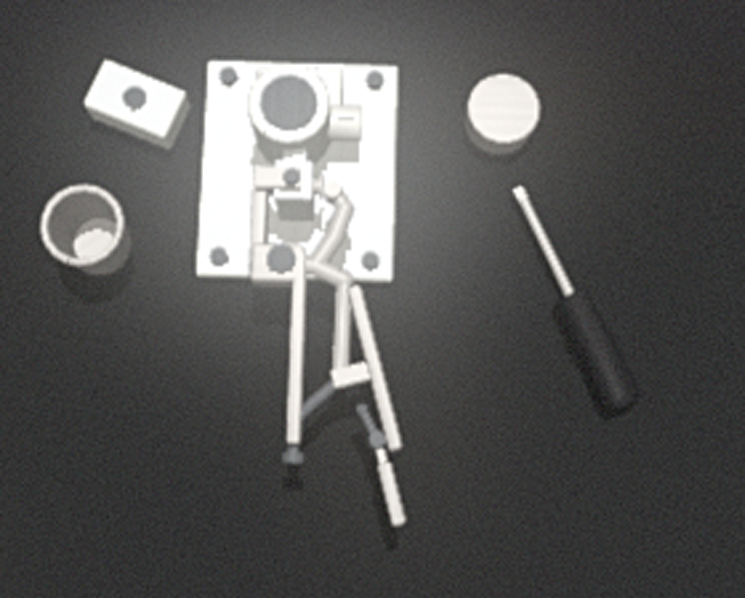

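```bash
cat >> h.py <<'E'
def cloud(p,zlo=60,zhi=80):
    K=np.array(p['camera_matrix']);R=np.array(p['R']);t=np.array(p['t'])
    v,u=np.mgrid[0:420,0:560];d=p['depth']
    P=np.stack([(u-K[0,2])/K[0,0]*d,(v-K[1,2])/K[1,1]*d,d],-1)
    W=(P-t)@R
    m=(d>0)&(W[...,2]>zlo)&(W[...,2]<zhi)
    return u[m],v[m],W[m]
E
python3 - <<'E'
from h import *
p=shot('top')
for nm,c in dict(fix_a=(299,265),fix_e=(292,442),mov_a=(357,292),mov_e=(396,446),tab_a=(386,464),tab_e=(399,522),boss=(295,165),plFL=(197,275),plFR=(393,281),plBL=(208,62),plBR=(397,67)).items():
    u,v=c[0]/2.66+150-.3,c[1]/2.66+110-.3
    print(nm,np.round(px2w(p,u,v,12 if nm[:2]=='pl' else 70),1))
u,v,W=cloud(p,58,76)
for n,(a,b),(c,d) in [('fix',(195,278),(255,265)),('mov',(225,276),(283,302)),('tab',(287,306),(290,304))]:
    m=(v>=a)&(v<=b)&(u>=c)&(u<=d)
    Q=W[m]
    if n=='mov': # keep right bar only
        lim=284+(v[m]-219)*0.26-4; Q=Q[u[m]>lim]
    f=cv2.fitLine(Q[:,:2].astype(np.float32),cv2.DIST_HUBER,0,.01,.01).ravel()
    print(n,len(Q),f.round(3),'ang',np.arctan(f[1]/f[0]).round(3),'x',Q[:,0].min().round(),Q[:,0].max().round(),'z',np.median(Q[:,2]).round(1),'yAt',[(x,round(float(f[3]+(x-f[2])*f[1]/f[0]),1)) for x in (500,540,560)])
E
```

```text
fix_a [633.5  96.2  70. ]
fix_e [526.2  92.4  70. ]
mov_a [619.1  59.6  70. ]
mov_e [527.8  30.6  70. ]
tab_a [516.9  35.9  70. ]
tab_e [483.9  26.3  70. ]
boss [696.9 103.4  70. ]
plFL [634.3 166.2  12. ]
plFR [638.6  37.   12. ]
plBL [782.9 172.3  12. ]
plBR [787.7  42.9  12. ]
fix 493 [9.97000e-01 7.90000e-02 5.87556e+02 9.47730e+01] ang 0.079 x 523.0 648.0 z 68.7 yAt [(500, 87.8), (540, 91.0), (560, 92.6)]
mov 277 [9.50000e-01 3.12000e-01 5.69522e+02 4.52200e+01] ang 0.317 x 530.0 611.0 z 68.8 yAt [(500, 22.4), (540, 35.5), (560, 42.1)]
tab 105 [9.48000e-01 3.19000e-01 4.98218e+02 3.13860e+01] ang 0.324 x 484.0 513.0 z 69.0 yAt [(500, 32.0), (540, 45.4), (560, 52.2)]
```

```bash
python3 -m crank '[[[-1,-0.775,0,0,0,0],[-1,-0.775,0,0,0,0],[-1,-0.775,0,0,0,0],[-1,-0.775,0,0,0,0],[-1,-0.775,0,0,0,0],[-1,-0.775,0,0,0,0],[-1,-0.775,0,0,0,0],[-1,-0.775,0,0,0,0],[-1,-0.775,0,0,0,0],[-1,-0.775,0,0,0,0],[-1,-0.775,0,0,0,0],[-1,-0.775,0,0,0,0]]]' -1
cat >> h.py <<'E'
from scipy.spatial.transform import Rotation as Ro
def go(x,y,z,yaw):
    s=ctrl.read_state();R=Ro.from_euler('xyz',s['tool_rot']);G=Ro.from_euler('xyz',[np.pi,0,yaw])
    print('now',s['clock'],s['eef_pos'].round(1),s['tool_rot'].round(3),'F',s['force'].round(1),'w',round(s['width'],1))
    print('shift',(R.inv().apply(np.array([x,y,z])-s['eef_pos'])/30).round(2),'turn',(np.degrees((R.inv()*G).as_rotvec())/6).round(2))
E
python3 -c "
from h import *
go(555,66,150,np.pi+.1)"
```

```text
clock: 2.25
eef_pos: [478.3, 204.4, 228.4]
tool_rot: [3.131, -0.005, 2.776]
force: [0.4, 0.1, 0.4]
width: 85.1
now 2.25 [478.3 204.4 228.4] [ 3.131 -0.005  2.776] F [0.4 0.1 0.4] w 85.1
shift [-4.05 -3.42  2.56] turn [ 0.11 -0.02 -4.45]
```

```bash
python3 -m crank '[[[-0.82,-0.7,0.4,0,0,0],[-0.82,-0.7,0.4,0,0,0],[-0.82,-0.7,0.4,0,0,0],[-0.82,-0.7,0.4,0,0,0],[-0.8,-0.65,0.4,0,0,0],[0,0,0,0,0,-0.9],[0,0,0,0,0,-0.9],[0,0,0,0,0,-0.9],[0,0,0,0,0,-0.9],[0,0,0,0,0,-0.9]]]' -1
python3 -c "
from h import *
go(555,66,120,np.pi+.1)
p=shot('wrist','w1')"
```

```text
clock: 3.08
eef_pos: [566.1, 41.8, 165.5]
tool_rot: [3.136, 0.01, -3.038]
force: [0.5, 0.2, -0.0]
width: 85.3
now 3.0833 [566.1  41.8 165.5] [ 3.136  0.01  -3.038] F [ 0.5  0.2 -0. ] w 85.3
shift [0.3  0.83 1.52] turn [0.05 0.09 0.03]
```

View pics/w1.png

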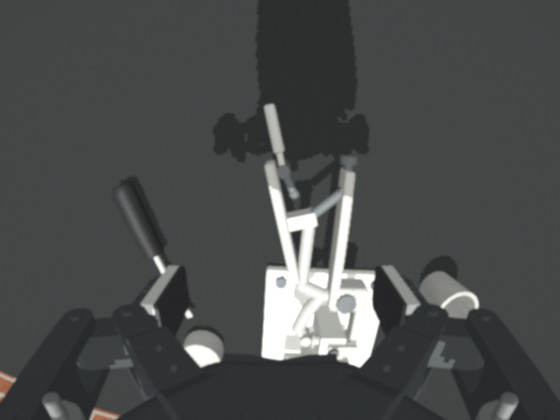

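```bash
python3 -m crank '[[[0.1,0.28,0.5,0,0,0],[0.1,0.28,0.5,0,0,0],[0.1,0.27,0.5,0,0,0],[0,0,0.4,0,0,0],[0,0,0,0,0,0]]]' -1
python3 - <<'E'
from h import *
go(555,66,36,np.pi+.1)
p=shot('wrist')
p=shot('top','t2')
u,v,W=cloud(p,58,76)
for n,(a,b),(c,d) in [('fix',(195,278),(255,265)),('tab',(287,306),(285,304))]:
    m=(v>=a)&(v<=b)&(u>=c)&(u<=d);Q=W[m]
    print(n,len(Q),Q.mean(0) if len(Q) else 0)
E
```

```text
clock: 3.55
eef_pos: [557.4, 65.9, 108.4]
tool_rot: [3.136, 0.016, -3.046]
force: [-0.3, -0.3, 0.1]
width: 85.2
now 3.55 [557.4  65.9 108.4] [ 3.136  0.016 -3.046] F [-0.3 -0.3  0.1] w 85.2
shift [ 0.12 -0.    2.41] turn [ 0.05  0.15 -0.04]
fix 0 0
tab 0 0
```

```bash
python3 -m crank '[[[0.05,0,0.5,0,0.1,0],[0.05,0,0.5,0,0.05,0],[0,0,0.5,0,0,0],[0,0,0.4,0,0,0]]]' -1
python3 - <<'E'
from h import *
go(555,66,34,np.pi+.1)
E
python3 -m crank '[[[0,0,0.3,0,0,0],[0,0,0.2,0,0,0],[0,0,0,0,0,0]]]' -1
python3 - <<'E'
from h import *
go(555,66,34,np.pi+.1)
p=shot('wrist','w2')
p=shot('scene','s2')
a=cv2.imread('pics/s2.png')[130:270,170:350];b=cv2.imread('pics/w2.png')
cv2.imwrite('pics/m2.png',np.hstack([cv2.resize(b,(400,300)),cv2.resize(a,(386,300))]))
E
```

```text
clock: 3.98
eef_pos: [562.8, 65.9, 58.3]
tool_rot: [3.136, 0.017, -3.051]
force: [0.0, -0.1, -0.0]
width: 85.3
now 3.9833 [562.8  65.9  58.3] [ 3.136  0.017 -3.051] F [ 0.  -0.1 -0. ] w 85.3
shift [0.27 0.02 0.81] turn [ 0.05  0.16 -0.09]
clock: 4.23
eef_pos: [563.6, 65.3, 41.9]
tool_rot: [3.136, 0.017, -3.053]
force: [-0.3, 0.3, -0.5]
width: 85.5
now 4.2333 [563.6  65.3  41.9] [ 3.136  0.017 -3.053] F [-0.3  0.3 -0.5] w 85.5
shift [0.29 0.05 0.26] turn [ 0.05  0.16 -0.11]
```

View pics/m2.png

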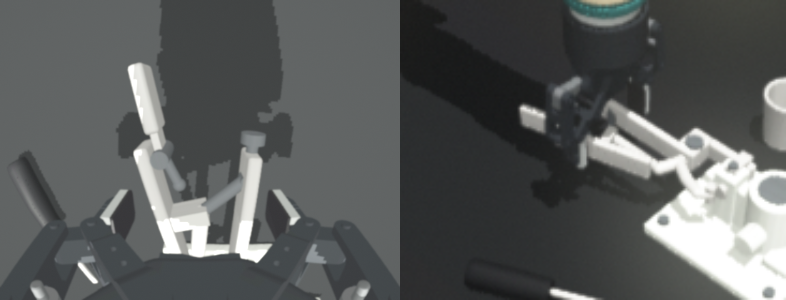

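```bash
python3 -m crank '[[[0.2,0.02,0.15,0,0.15,0],[0.17,0,0.12,0,0,0],[0,0,0,0,0,0]]]' -1
python3 - <<'E'
from h import *
go(553,66,34,np.pi+.1)
E
python3 -m crank '[[[0,0,0,0,0,0],[0,0,0,0,0,0],[0,0,0,0,0,0]]]' -0.6
```

```text
clock: 4.58
eef_pos: [553.4, 65.3, 35.6]
tool_rot: [3.136, 0.004, -3.053]
force: [-0.8, 0.4, -0.1]
width: 85.8
now 4.5833 [553.4  65.3  35.6] [ 3.136  0.004 -3.053] F [-0.8  0.4 -0.1] w 85.8
shift [0.01 0.02 0.05] turn [ 0.05  0.04 -0.11]
clock: 4.83
eef_pos: [553.2, 65.3, 36.0]
tool_rot: [3.136, 0.005, -3.053]
force: [-0.0, -0.6, -0.8]
width: 68.4
```

```bash
for c in -0.63 -0.66 -0.68 -0.60; do :; done
Z='[[[0,0,0,0,0,0],[0,0,0,0,0,0]]]'
python3 -m crank '[[[0,0,0,0,0,0],[0,0,0,0,0,0]]]' -0.57 | egrep 'force|width'
python3 -m crank '[[[0,0,0,0,0,0],[0,0,0,0,0,0]]]' -0.54 | egrep 'force|width'
python3 -m crank '[[[0,0,0,0,0,0],[0,0,0,0,0,0]]]' -0.51 | egrep 'force|width'
python3 -m crank '[[[0,0,0,0,0,0],[0,0,0,0,0,0]]]' -0.48 | egrep 'force|width'
```

```text
force: [-0.2, 0.4, -1.1]
width: 66.6
force: [-0.6, -0.3, -0.4]
width: 66.3
force: [-1.2, -0.2, -0.1]
width: 64.5
force: [0.6, 0.1, -0.5]
width: 63.6
```

```bash
python3 -m crank '[[[0,0,0,0,0,0],[0,0,0,0,0,0]]]' -0.45 | egrep 'force|width'
python3 -m crank '[[[0,0,0,0,0,0],[0,0,0,0,0,0]]]' -0.42 | egrep 'force|width'
python3 -m crank '[[[0,0,0,0,0,0],[0,0,0,0,0,0]]]' -0.39 | egrep 'force|width'
python3 -m crank '[[[0,0,0,0,0,0],[0,0,0,0,0,0]]]' -0.36 | egrep 'force|width'
python3 -m crank '[[[0,0,0,0,0,0],[0,0,0,0,0,0]]]' -0.33 | egrep 'force|width|eef'
```

```text
force: [0.2, 0.5, 0.3]
width: 62.0
force: [0.5, 0.6, 0.9]
width: 60.8
force: [-0.8, 1.2, 1.3]
width: 60.1
force: [-1.1, 0.7, 1.7]
width: 58.3
eef_pos: [553.9, 70.1, 38.2]
force: [-0.8, 0.9, 2.8]
width: 57.1
```

```bash
python3 -m crank '[[[0,-0.06,0.05,0,0,0],[0,-0.05,0.05,0,0,0]]]' -0.3 | egrep 'force|width|eef'
python3 -m crank '[[[0,-0.06,0.05,0,0,0],[0,0,0,0,0,0]]]' -0.27 | egrep 'force|width|eef'
python3 -m crank '[[[0,-0.06,0.05,0,0,0],[0,0,0,0,0,0]]]' -0.24 | egrep 'force|width|eef'
```

```text
eef_pos: [555.4, 67.7, 37.3]
force: [-4.3, 0.6, 16.6]
width: 55.5
eef_pos: [556.4, 65.9, 37.5]
force: [0.0, 1.9, -3.6]
width: 54.6
eef_pos: [557.4, 64.4, 37.1]
force: [-1.4, 1.4, -2.0]
width: 53.0
```

```bash
python3 - <<'E'
from h import *
go(553,66,34,np.pi+.1)
p=shot('wrist','w3')
E
```

```text
now 6.8333 [557.4  64.4  37.1] [ 3.131  0.014 -3.042] F [-1.4  1.4 -2. ] w 53.0
shift [0.14 0.07 0.1 ] turn [ 0.1   0.14 -0.01]
```

View pics/w3.png

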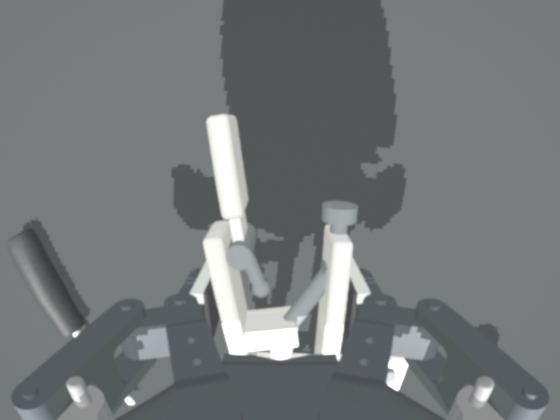

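```bash
python3 -m crank '[[[0,0,0,0,0,0],[0,0,0,0,0,0]]]' -0.21 | egrep 'force|width|eef'
python3 -m crank '[[[0,0,0,0,0,0],[0,0,0,0,0,0]]]' -0.18 | egrep 'force|width|eef'
python3 -m crank '[[[0,0,0,0,0,0],[0,0,0,0,0,0]]]' -0.15 | egrep 'force|width|eef'
python3 -m crank '[[[0,0,0,0,0,0],[0,0,0,0,0,0]]]' -0.12 | egrep 'force|width|eef'
```

```text
eef_pos: [557.4, 64.9, 37.2]
force: [-1.2, 2.1, 3.7]
width: 51.6
eef_pos: [557.4, 65.3, 37.4]
force: [-1.5, 1.7, 4.3]
width: 50.7
eef_pos: [557.4, 65.5, 37.6]
force: [-0.8, 1.8, 4.5]
width: 49.4
eef_pos: [557.5, 65.7, 37.8]
force: [-1.6, 1.1, 3.4]
width: 48.2
```

```bash
python3 -m crank '[[[0,0,0,0,0,0],[0,0,0,0,0,0]]]' -0.09 | egrep 'force|width|eef'
python3 -m crank '[[[0,0,0,0,0,0],[0,0,0,0,0,0]]]' -0.06 | egrep 'force|width|eef'
python3 -m crank '[[[0,0,0,0,0,0],[0,0,0,0,0,0]]]' -0.03 | egrep 'force|width|eef'
python3 -m crank '[[[0,0,0,0,0,0],[0,0,0,0,0,0]]]' 0.0 | egrep 'force|width|eef'
python3 -m crank '[[[0,0,0,0,0,0],[0,0,0,0,0,0]]]' 0.03 | egrep 'force|width|eef'
```

```text
eef_pos: [557.6, 65.8, 37.9]
force: [-1.2, 0.4, 4.6]
width: 46.5
eef_pos: [557.6, 65.8, 38.1]
force: [-1.1, 1.6, 4.2]
width: 45.5
eef_pos: [557.8, 65.7, 38.1]
force: [-1.6, 0.9, 4.7]
width: 44.3
eef_pos: [558.0, 65.3, 37.8]
force: [-0.5, 1.5, 2.6]
width: 42.4
eef_pos: [558.0, 64.6, 37.2]
force: [-0.0, -1.1, 0.4]
width: 41.6
```

```bash
python3 -m crank '[[[0,0,0,0,0,0],[0,0,0,0,0,0]]]' 0.06 | egrep 'force|width|eef'
python3 - <<'E'
from h import *
p=shot('wrist','w4')
E
```

```text
eef_pos: [557.8, 63.8, 36.5]
force: [-0.3, 1.6, 0.0]
width: 39.9
```

View pics/w4.png

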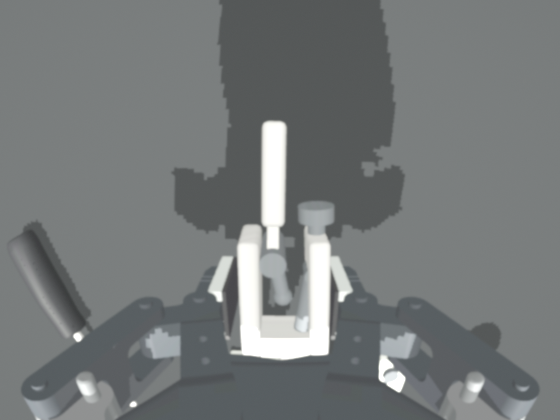

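```bash
python3 -m crank '[[[0,0,0,0,0,0],[0,0,0,0,0,0],[0,0,0,0,0,0]]]' -0.4 | egrep 'force|width|eef'
python3 -m crank '[[[0,0,-0.5,0,0,0],[0,0,-1,0,0,0],[0,0,-1,0,0,0],[0.3,0,-1,0,0,0],[1,0,-0.3,0,0,0],[1,0,0,0,0,0],[0.6,0,0,0,0,0],[0,0,0,0,0,0]]]' 1 | egrep 'force|width|eef'
python3 - <<'E'
from h import *
p=shot('top','t5');w=shot('wrist','w5')
cv2.imwrite('pics/m5.png',np.hstack([cv2.resize(p['color'][130:340,180:400,::-1],(420,400)),cv2.resize(w['color'][:,:,::-1],(380,400))]))
E
```

```text
eef_pos: [557.4, 62.8, 36.0]
force: [0.4, 0.1, -0.6]
width: 59.9
eef_pos: [466.6, 52.5, 153.3]
force: [-0.5, -0.0, -0.0]
width: 0.1
```

View pics/m5.png

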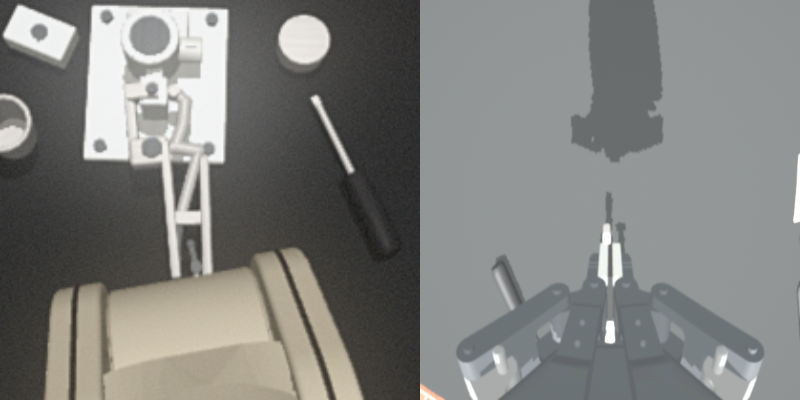

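```bash
python3 - <<'E'
from h import *
p=shot('top')
for n,(u,v) in dict(fe=(272.0,274.6),me=(289.3,272.6),fa=(267.3,211.2),ma=(288.2,213.8)).items(): print(n,px2w(p,u,v,70).round(1))
u,v,W=cloud(p,58,76)
for n,(a,b),(c,d) in [('fix',(225,272),(262,277)),('mov',(225,270),(284,293))]:
    m=(v>=a)&(v<=b)&(u>=c)&(u<=d);Q=W[m];
    f=cv2.fitLine(Q[:,:2].astype(np.float32),cv2.DIST_HUBER,0,.01,.01).ravel()
    print(n,len(Q),'ang',np.arctan(f[1]/f[0]).round(3),'x',Q[:,0].min().round(),'yAt',[(x,round(float(f[3]+(x-f[2])*f[1]/f[0]),1)) for x in (500,530,560,600)])
go(495,90,100,np.pi+.1)
E
```

```text
fe [529.4  72.7  70. ]
me [534.3  45.6  70. ]
fa [631.   87.5  70. ]
ma [628.9  53.3  70. ]
fix 381 ang 0.117 x 533.0 yAt [(500, 69.1), (530, 72.7), (560, 76.2), (600, 80.9)]
mov 232 ang 0.075 x 539.0 yAt [(500, 46.3), (530, 48.5), (560, 50.8), (600, 53.8)]
now 9.6667 [472.   53.3 153.2] [ 3.132  0.018 -3.052] F [0.9 0.2 0.1] w 0.2
shift [-0.84  1.13  1.8 ] turn [ 0.09  0.18 -0.1 ]
```

```bash
python3 -m crank '[[[-0.25,0.4,0.5,0,0.1,0],[-0.25,0.4,0.5,0,0.1,0],[-0.1,0.3,0.4,0,0,0],[0,0,0.2,0,0,0],[0,0,0,0,0,0]]]' 1 | egrep 'force|width|eef'
python3 -c "
from h import *
go(496,88,40,np.pi+.1)"
```

```text
eef_pos: [496.6, 89.9, 103.3]
force: [0.0, -0.3, 0.3]
width: -0.0
now 10.0833 [496.6  89.9 103.3] [ 3.132  0.005 -3.055] F [ 0.  -0.3  0.3] w -0.0
shift [ 0.03 -0.08  2.11] turn [ 0.1   0.05 -0.13]
```

```bash
python3 -m crank '[[[0.05,0,0.4,0,0.05,0],[0.05,0,0.5,0,0.05,0],[0.05,0,0.4,0,0,0],[0.03,0,0.3,0,0,0],[0,0,0.2,0,0,0],[0,0,0,0,0,0]]]' 1 | egrep 'force|width|eef'
python3 - <<'E'
from h import *
go(496,88,40,np.pi+.1)
w=shot('wrist','w6')
s=shot('scene')
cv2.imwrite('pics/m6.png',np.hstack([cv2.resize(w['color'][:,:,::-1],(400,300)),cv2.resize(s['color'][130:270,170:350,::-1],(386,300))]))
E
```

```text
eef_pos: [495.4, 87.1, 47.7]
force: [0.2, 0.5, -0.5]
width: 0.2
now 10.5833 [495.4  87.1  47.7] [ 3.133e+00 -1.000e-03 -3.058e+00] F [ 0.2  0.5 -0.5] w 0.2
shift [-0.02  0.03  0.26] turn [ 0.08 -0.01 -0.16]
```

View pics/m6.png

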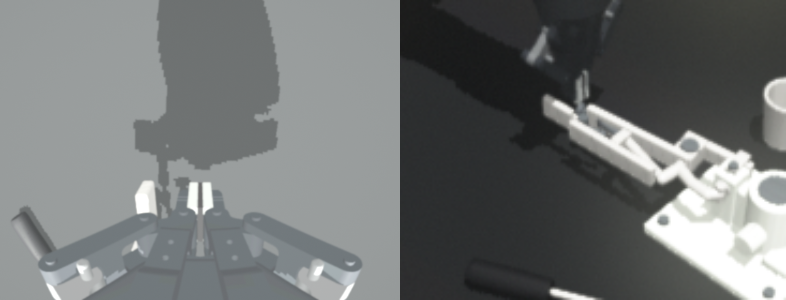

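```bash
python3 -m crank '[[[0,-0.1,0.15,0,0,0],[0,-0.1,0.1,0,0,0],[0,-0.05,0,0,0,0],[0,-0.05,0,0,0,0]]]' 1 | egrep 'force|eef'
python3 -m crank '[[[0,-0.05,0,0,0,0],[0,-0.05,0,0,0,0],[0,-0.05,0,0,0,0]]]' 1 | egrep 'force|eef'
python3 -m crank '[[[0,-0.05,0,0,0,0],[0,-0.05,0,0,0,0],[0,-0.05,0,0,0,0]]]' 1 | egrep 'force|eef'
```

```text
eef_pos: [498.4, 77.9, 42.3]
force: [0.3, 0.4, 0.9]
eef_pos: [499.2, 72.6, 42.7]
force: [-0.7, 0.7, 1.1]
eef_pos: [500.0, 68.0, 43.0]
force: [0.7, 0.5, -0.5]
```

```bash
python3 -m crank '[[[0.08,-0.05,0.04,0,0,0],[0.08,-0.05,0.04,0,0,0],[0.04,-0.05,0.04,0,0,0]]]' 1 | egrep 'force|eef'
python3 -m crank '[[[0.02,-0.05,0,0,0,0],[0.02,-0.05,0,0,0,0],[0.02,-0.05,0,0,0,0]]]' 1 | egrep 'force|eef'
python3 -m crank '[[[0.02,-0.05,0,0,0,0],[0.02,-0.05,0,0,0,0],[0.02,-0.05,0,0,0,0]]]' 1 | egrep 'force|eef'
```

```text
eef_pos: [495.0, 63.3, 39.4]
force: [-0.1, 1.1, 0.1]
eef_pos: [493.1, 58.8, 39.0]
force: [0.5, 1.4, 0.0]
eef_pos: [492.1, 54.8, 39.1]
force: [1.1, 3.8, 0.3]
```

```bash
python3 -m crank '[[[0,-0.04,0,0,0,0],[0,-0.04,0,0,0,0]]]' 1 | egrep 'force|eef'
python3 -m crank '[[[0,-0.04,0,0,0,0],[0,-0.04,0,0,0,0]]]' 1 | egrep 'force|eef'
python3 -m crank '[[[0,-0.04,0,0,0,0],[0,-0.04,0,0,0,0]]]' 1 | egrep 'force|eef'
```

```text
eef_pos: [492.3, 53.2, 39.1]
force: [0.8, 4.1, -0.4]
eef_pos: [492.6, 51.4, 39.1]
force: [0.2, 3.1, -1.0]
eef_pos: [493.1, 49.2, 39.1]
force: [0.5, 3.8, -0.1]
```

```bash
python3 -m crank '[[[0,-0.04,0,0,0,0],[0,-0.04,0,0,0,0]]]' 1 | egrep 'force|eef'
python3 -m crank '[[[0,-0.04,0,0,0,0],[0,-0.04,0,0,0,0]]]' 1 | egrep 'force|eef'
python3 - <<'E'
from h import *
w=shot('wrist','w7');s=shot('scene')
cv2.imwrite('pics/m7.png',np.hstack([cv2.resize(w['color'][:,:,::-1],(400,300)),cv2.resize(s['color'][130:270,170:350,::-1],(386,300))]))
E
```

```text
eef_pos: [493.5, 46.5, 39.0]
force: [0.6, 2.6, -0.1]
eef_pos: [493.1, 42.7, 38.9]
force: [-0.5, -0.3, -0.5]
```

View pics/m7.png

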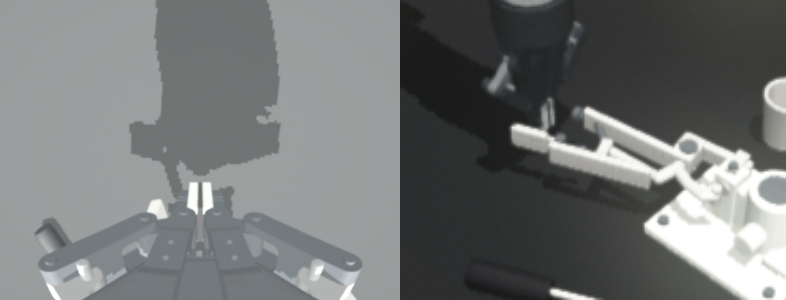

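```bash
python3 -m crank '[[[0.05,0.2,0,0,0,0],[0.05,0.1,-0.3,0,0,0],[0,0,-1,0,0,0],[0,0,-1,0,0,0],[0,0,-1,0,0,0],[0,0,-1,0,0,0],[0,1,-0.5,0,0,0],[0,1,0,0,0,0],[0,1,0,0,0,0],[0,1,0,0,0,0],[0,1,0,0,0,0],[0,1,0,0,0,0]]]' 1 | egrep 'force|eef|clock'
python3 -m crank '[[[0,1,0,0,0,0],[0,1,0,0,0,0],[0,1,0,0,0,0],[0,0,0,0,0,0],[0,0,0,0,0,0],[0,0,0,0,0,0]]]' 1 | egrep 'force|eef|clock'
python3 - <<'E'
from h import *
w=shot('top','t8');s=shot('scene')
cv2.imwrite('pics/m8.png',np.hstack([cv2.resize(w['color'][110:335,150:430,::-1],(448,360)),cv2.resize(s['color'][150:270,210:350,::-1],(350,300)).__class__ and cv2.resize(s['color'][150:294,210:350,::-1],(350,360))]))
E
```

```text
clock: 14.2
eef_pos: [469.4, 226.8, 198.0]
force: [-0.1, -0.2, -0.8]
clock: 14.7
eef_pos: [455.6, 331.1, 202.6]
force: [0.3, -0.4, -0.7]
```

View pics/m8.png

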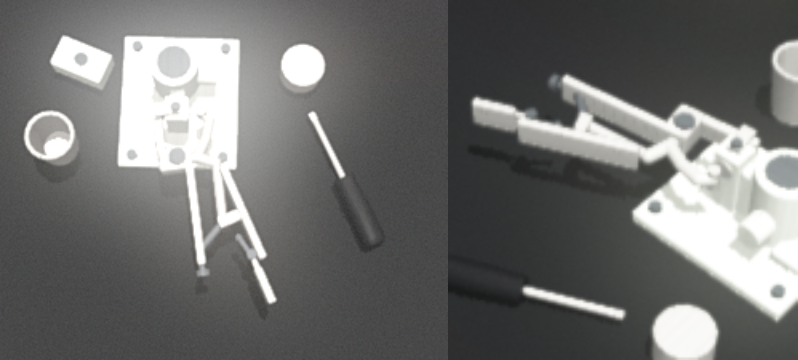

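```bash
python3 - <<'E'
from h import *
a=cv2.imread('pics/top0.png');b=cv2.imread('pics/t8.png')
s0=cv2.imread('pics/scene0.png');s=shot('scene')['color'][:,:,::-1]
c=lambda i:cv2.resize(i[170:240,285:365],(400,300),interpolation=cv2.INTER_CUBIC)
d=lambda i:cv2.resize(i[165:210,235:305],(400,300),interpolation=cv2.INTER_CUBIC)
cv2.imwrite('pics/m9.png',np.vstack([np.hstack([c(s0),c(s)]),np.hstack([d(a),d(b)])]))
p=shot('top')
for q in ['dowel_cup','driver','master_ring','gauge_block']:
    for r in ctrl.search_frame(q,p)[:1]: print(q,np.round(r['extent']))
E
```

```text
dowel_cup [183. 198.  37.  36.]
driver [366. 223.  45.  87.]
master_ring [338. 154.  30.  32.]
gauge_block [204. 149.  37.  29.]
```

View pics/m9.png

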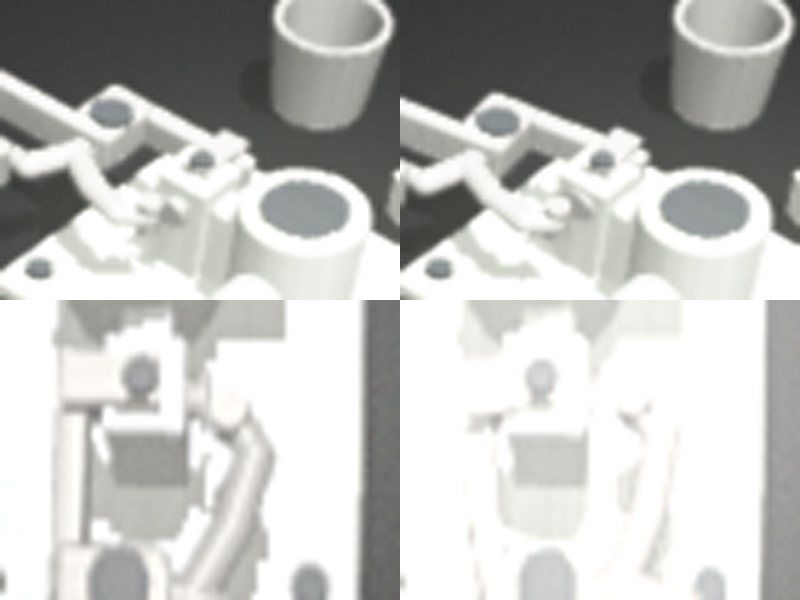

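```bash
python3 -c "
from h import *
print(ctrl.finish_job(), ctrl.read_state()['clock'])"
```

```text
the job is handed in; nothing more can be done
the job is handed in; nothing more can be done
```

The pliers snapped over centre and locked, then sprang open when I pulled the release tab. I handed the job in at about 15 s on the robot's clock.

- **Squeeze:** I closed the gripper on both handles in steps of about 1.3 mm. They snapped over centre at about 42 mm opening. The wrist picture showed the bars parallel, about 26 mm apart and clear of the pads, and they stayed locked when I opened the gripper and lifted away.
- **Release:** I pulled the tab to -y with closed fingers. The highest reading I saw was about 4 N. The handles then sprang open and the force dropped to zero. I drew the arm well clear.
- **Last checks:** The top and scene pictures show the pliers open and untouched and the things standing around where they were. The network's boxes agreed to within about 3 pixels.

Three things are less certain:
- **Pin depth:** I could not read it directly. The close-up looks as if the head is down on the boss, but the top view was overexposed there. That it is home rests mainly on the full lock.
- **Squeeze force:** The force on the moving handle could not be measured, because the wrist sensor does not see the gripper's squeeze. I limited it only by the small steps.
- **Brief upward force:** Correcting the tool height during the squeeze put about 17 N upward on the wrist, and I stopped pushing in that direction.

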